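# Load the drill jig and index its carriage one hole

## Task

The drill jig's sliding carriage has four pockets, two of them empty: stand a spare turned cabinet foot upright and fully down in each empty pocket, leaving the feet already seated and the tools round the jig alone. Then pull the lock plunger up by its black knob, slide the carriage one hole along the rail, towards the drill-guide arm, and let the pin drop fully home in that next hole. Finish still gripping the knob with the pin home - do not let go - so that the carriage cannot shift while a colleague drills.

Things in the scene. Friction and masses are not known exactly. Their poses are not given: they have to be found in the camera images.
- jig: Drill jig, fixed to the bench: plywood base 132 x 270 x 12 mm with a square aluminium tube as rail (30 x 30 mm, top 46 mm above the bench), which has a row of 11 mm holes in its top, 45 mm apart. Origin: at bench level under the middle of the rail. y: along the rail, towards the guide arm (the way the carriage is to go); x: from the pocket row towards the rail; z up
- guide_bush (a point): Underside of the drill bush in the grey guide arm, 84 mm above the bench. The arm, 26 mm wide, with its top at 94 mm (bush collar 100 mm), crosses above pocket row and rail at the +y end of the jig, on a post on the far side of the rail. After one step the foot in pocket 3 stands below the bush and cannot be loaded there
- carriage (a joint): Sliding carriage on the rail, m along the jig's +y: 0 in its starting hole, 0.045 in the next hole towards the guide arm; travel -0.05 to 0.07. About 3 N of friction; it cannot move while the pin is in a hole (1.5 mm play either way). Carries the plunger and a light wood pallet 44 x 182 mm whose top is 34 mm above the bench
- plunger (a joint): Lock plunger, m upwards: 0 = pin fully home in a hole, about 0.011 = pin riding on top of the rail, 0.018 = fully pulled. A spring presses it down (4 N at 0, 8 N at 0.018). The 8 mm pin has a round end
- knob: Black knob on top of the plunger, waist 24 mm in diameter, rim 27 mm, from 69 to 95 mm above the bench when the pin is home; below it only the 16 mm wide plunger body (to 68 mm), a nut 23 mm wide (52 to 58 mm) and the sleeve's top at 52 mm. It moves with plunger and carriage. Origin on the bench level below the knob when home; see point knob_grip for the grip
- knob_grip (a point): On the knob's axis, at the height to grip it (81 mm above the bench when the pin is home); moves with the knob
- pocket0 (a point): Centre of the floor of pocket 0 in the carriage's pallet (the one farthest from the guide arm). A round pocket of 27 mm diameter, 16 mm deep, its floor 18 mm and its mouth 34 mm above the bench; pockets are 45 mm apart along the jig's y, 58 mm beside the rail
- pocket1 (a point): Centre of the floor of pocket 1 in the carriage's pallet (between the outer ones, counted towards the guide arm). A round pocket of 27 mm diameter, 16 mm deep, its floor 18 mm and its mouth 34 mm above the bench; pockets are 45 mm apart along the jig's y, 58 mm beside the rail
- pocket2 (a point): Centre of the floor of pocket 2 in the carriage's pallet (between the outer ones, counted towards the guide arm). A round pocket of 27 mm diameter, 16 mm deep, its floor 18 mm and its mouth 34 mm above the bench; pockets are 45 mm apart along the jig's y, 58 mm beside the rail
- pocket3 (a point): Centre of the floor of pocket 3 in the carriage's pallet (the one nearest to the guide arm). A round pocket of 27 mm diameter, 16 mm deep, its floor 18 mm and its mouth 34 mm above the bench; pockets are 45 mm apart along the jig's y, 58 mm beside the rail
- foot_a: Dark turned wooden cabinet foot, 56 mm tall, upright, 50 g: a 24 mm spigot for the lowest 18 mm, widening to a 32 mm straight head from 29 to 54 mm up. Origin: centre of its underside. Already seated in a pocket at the start
- foot_b: Dark turned wooden cabinet foot, 56 mm tall, upright, 50 g: a 24 mm spigot for the lowest 18 mm, widening to a 32 mm straight head from 29 to 54 mm up. Origin: centre of its underside. Already seated in a pocket at the start
- foot_c: Dark turned wooden cabinet foot, 56 mm tall, upright, 50 g: a 24 mm spigot for the lowest 18 mm, widening to a 32 mm straight head from 29 to 54 mm up. Origin: centre of its underside. Spare, stands on the bench at the start (one of three; two are needed)
- foot_d: Dark turned wooden cabinet foot, 56 mm tall, upright, 50 g: a 24 mm spigot for the lowest 18 mm, widening to a 32 mm straight head from 29 to 54 mm up. Origin: centre of its underside. Spare, stands on the bench at the start (one of three; two are needed)
- foot_e: Dark turned wooden cabinet foot, 56 mm tall, upright, 50 g: a 24 mm spigot for the lowest 18 mm, widening to a 32 mm straight head from 29 to 54 mm up. Origin: centre of its underside. Spare, stands on the bench at the start (one of three; two are needed)
- tape_measure: Tape measure, 36 x 80 x 65 mm, loose on the bench: leave it alone. Origin: centre of its underside
- cabinet_driver: Small screwdriver with a wooden handle, 21 x 134 x 23 mm, loose on the bench: leave it alone. Origin: centre of its underside
- cork_block: Cork sanding block, 45 x 75 x 26 mm, loose on the bench: leave it alone. Origin: centre of its underside
- block_plane: Block plane, 46 x 150 x 45 mm, loose on the bench: leave it alone. Origin: centre of its underside
There are look-alikes about, which are no part of the job. What is shaped like the foot_e but blue or pink is not meant.

How it is judged:
By the outcome, as a careful person would: the job done as asked, in the order asked, and still so for the second after the job is handed in, while the arm keeps its last pose, push and grip.
It also fails if it takes over 58 s, if anything falls off the work surface, if the arm or the gripper's body presses on something with over 40 N, if the wrist force passes 120 N, or if a joint passes its speed limit or range.

## Robot

A 6-joint arm with a two-finger parallel gripper is mounted at the origin on a cart in front of the work surface, level with it; the furniture and walls round the work are solid. World frame = base frame: x ahead of the robot, y to its left, z up, the work surface at z = 0. Lengths are in m, angles in degrees, forces in N, time in s.
With the tool pointing down it reaches from about 0.4 to 0.825 m from the base axis. Payload 7 kg.
Tool frame: the origin (TCP) lies midway between the tips of the shut fingers; the grasp point (between the pads) lies 19 mm behind it; z points along the fingers, y is the line along which they close (so a half turn about z gives the same grasp; the last joint's range is limited). The gripper opens to 88 mm and grips with 3 to 60 N. Pads are 19 mm wide; open, the fingers measure 130 mm over their backs; the gripper's body (78 mm by 193 mm) begins 47 mm behind the grasp point.
Start: joints at [90.877, 20.546, 0.682, 0, -70.136, -16.507], TCP at [0.182, 0.65, 0.201] pointing down, gripper open.
Joint ranges: [-176.03, 176.03], [-82.01, 121.73], [-58.28, 71.71], [-173.87, 95.51], [-174.79, -0.11], [-173.66, 173.66]. Speed limits (degrees/s): [136.94, 136.94, 172.46, 180, 180, 180].

## Interface

Orientations are given as [roll, pitch, yaw] about the fixed x, y, z axes, in that order (R = Rz(yaw) Ry(pitch) Rx(roll)).
In Python, from plant import status, vision, job gives the robot as it stands. The module is installed in compiled form; this text tells all that it offers.
- The arm moves only by the tool apply_moves, never from a script. Its argument "deltas" is a list of rows, each a list of 7 numbers: the opening, from 0 (shut) to 1 (fully open), then the shift along the world's x, y, z in cm, then the turn, a rotation vector about the world's x, y, z in degrees. In form: [[hand, dx, dy, dz, ax, ay, az], ...]. A call has 1 to 5 rows; each row shifts and turns the commanded pose from where the row before left it; what a row does not reach is not made up. A row lasts 1/12 s, in which the tool goes at most 41.7 mm and 7.16 degrees, less where a joint would pass 70% of its speed; a pose out of reach is approached as far as the arm can. A call with a gripper value outside its range is refused whole. The fingers move at their own pace and stop on an object; "force" is the grip in N (left out, the last holds). Time passes only in rows, so rows that do not move let the fingers close. It gives the time, the measured TCP pose, the force, the opening and the grip force at its end, in the units of the state.
- status.observe(): the state, without advancing time (a new reading comes with each control period).
- vision.read_camera(name): name is "side" or "top"; returns the picture (400x640x3 uint8, red, green, blue); there is no depth.
- vision.camera_params(name): a dict with "vertical_fov" (degrees; the focal length in pixels is half the picture's height over the tangent of half this angle, whatever the lens; pixels are square), "cx", "cy" (the principal point, pixels), "dist" ([k1, k2, p1, p2, k3] as OpenCV has them; the pictures are not rectified), "rvec" (rotation vector, rad) and "tvec" (3), from world to camera coordinates, as OpenCV has them. Camera axes: x right, y down, z forward; pixel columns grow to the right and rows downward; lengths in m; the calibration is good to about 2 mm. A picture is of the moment at which its call begins. camera_params takes no time and is no camera call.
- job.job_done(): hands the job in; it is judged then, once.
The state is a dict: "time_s": time; "joint_positions": joint angles; "qd": joint speeds; "joint_torque": joint torques, N m; "eef_pos": TCP position; "eef_rot": TCP orientation; "wrist_force": force on the tool from outside, world axes, zero at the start; "moment": the same for the moment, N m; "width": opening from 0.0 (shut) to 1.0 (fully open); "gripper_force": force on a finger pad.
Only numpy, scipy, OpenCV 4.12 (cv2) and the standard library are available. Lean on these libraries where they do the work, as an engineer would, in place of code of your own. Each camera call takes 0.05 s, during which the arm holds its last target. There are 200 camera calls.

## Working session

There is one attempt and no reset: what is moved stays moved. The work goes in short steps, Python scripts to look and compute and a tool call to move; the robot and the scene stay as the last step left them, time stands still between calls to the robot, and variables do not carry over. Pictures are saved under pics/ and viewed, at most 10 in all, crops included, and the job is handed in when it is done.

Besides the shell and the picture viewer there is one more tool, called after "Request:" by a JSON object that holds its "api" and its "payload". apply_moves: Moves the arm, as the interface text tells. Its arguments: {"type":"object","properties":{"deltas":{"type":"array","items":{"type":"array","items":{"type":"number"}}},"force":{"type":"number"}},"required":["deltas"]}

```bash
mkdir -p pics
cat > h.py <<'E'
import numpy as np,cv2
from plant import status,vision,job
def cam(n):
    p=vision.camera_params(n);f=200/np.tan(np.radians(p['vertical_fov'])/2)
    K=np.array([[f,0,p['cx']],[0,f,p['cy']],[0,0,1.]]);return K,np.array(p['dist'],float),np.array(p['rvec'],float),np.array(p['tvec'],float)
def ray(n,uv):
    K,d,r,t=cam(n);R=cv2.Rodrigues(r)[0]
    q=cv2.undistortPoints(np.array([[uv]],float),K,d)[0,0]
    return -R.T@t.ravel(),R.T@np.array([q[0],q[1],1.])
def onplane(n,uv,z):
    c,v=ray(n,uv);return c+v*(z-c[2])/v[2]
def proj(n,P):
    K,d,r,t=cam(n);return cv2.projectPoints(np.array(P,float).reshape(-1,3),r,t,K,d)[0][:,0]
E
python3 - <<'E'
from h import *
for n in('top','side'):
    im=vision.read_camera(n);np.save(n+'.npy',im);cv2.imwrite(f'pics/{n}0.png',im[:,:,::-1]); print(n,ray(n,(320,200)))
print(status.observe())
E
```

```text
top (array([0.29368621, 0.16859792, 1.1702636 ]), array([ 0.18001973,  0.02863131, -0.98338683]))
side (array([0.17017009, 1.12330249, 0.74648518]), array([ 0.25172216, -0.79095455, -0.55804123]))
{'time_s': 0.1, 'joint_positions': array([ 9.08777836e+01,  2.05877652e+01,  6.38839104e-01, -1.55624012e-02,
       -7.01351166e+01, -1.65079857e+01]), 'qd': array([ 0.02343311, -0.05112422,  0.20227318,  0.1144944 , -0.02747044,
        0.01749184]), 'joint_torque': array([-7.96946933e-04, -5.84160089e+01,  2.93751597e+01,  7.01535612e+00,
        1.01628515e-02, -5.66166727e-05]), 'eef_pos': array([0.18176695, 0.64958178, 0.20041694]), 'eef_rot': array([ 1.79915264e+02, -9.85520152e-03, -1.56354936e+01]), 'wrist_force': array([-0.53893221, -0.43393315,  0.2495335 ]), 'moment': array([ 0.07707834, -0.04962691, -0.00011424]), 'gripper_force': 0.0, 'width': 0.9996939365342307}
```

View pics/top0.png

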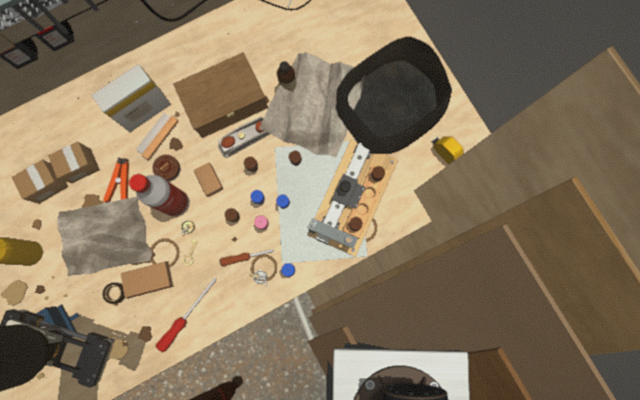

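View pics/side0.png

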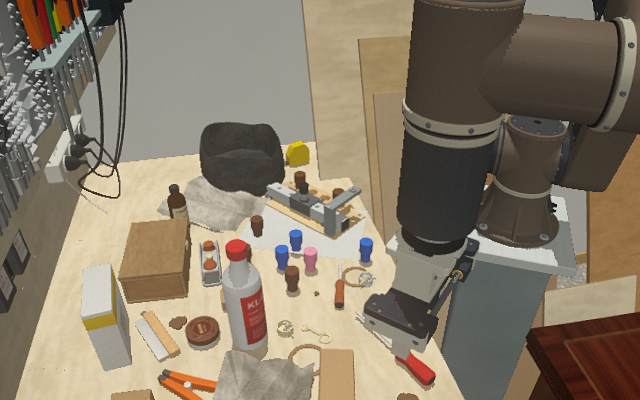

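The top view shows the guide arm at (332,236), knob near (347,187), seated feet at (377,173) and (355,224), with empty pockets between them. Dark spares stand at (250,163), (295,157) and (232,215).

Run:
```python
from h import *
t=np.load('top.npy');s=np.load('side.npy')
a=cv2.resize(t[135:260,220:405],None,fx=4,fy=4,interpolation=3)
cv2.imwrite('pics/c1.png',a[:,:,::-1])
b=cv2.resize(s[160:305,230:400],None,fx=4,fy=4,interpolation=3);cv2.imwrite('pics/c2.png',b[:,:,::-1])
# dark brown masks
for n,im in(('top',t),('side',s)):
    h=cv2.cvtColor(im,cv2.COLOR_RGB2HSV)
    m=((h[:,:,2]<115)&(h[:,:,1]>80)&((h[:,:,0]<14)|(h[:,:,0]>170))).astype(np.uint8)
    k,l,st,c=cv2.connectedComponentsWithStats(m)
    for i in range(1,k):
        if 30<st[i,4]<900: print(n,st[i],c[i].round(1),onplane(n,c[i],0.03).round(3))
print(proj('top',[[0,0,0],[.3,0,0],[0.3,.3,0]]))
```

```text
top [37 25 17 11 84] [45.3 29.9] [0.946 0.939 0.03 ]
top [ 1 46 14  9 35] [ 7.5 49.7] [0.888 1.032 0.03 ]
top [282  68  12  16  76] [287.9  74.9] [0.829 0.292 0.03 ]
top [289 151  12  14 110] [294.7 157.1] [0.61  0.268 0.03 ]
top [245 157  12  15 113] [250.1 163.4] [0.592 0.378 0.03 ]
top [371 167  13  14 121] [377.5 172.8] [0.574 0.061 0.03 ]
top [137 178  13  15  60] [145.2 186.6] [0.528 0.635 0.03 ]
top [226 209  13  12 112] [231.2 214.5] [0.462 0.418 0.03 ]
top [349 218  13  13 118] [355.1 223.7] [0.446 0.115 0.03 ]
top [194 381  45  19 332] [220.3 391.8] [0.051 0.42  0.03 ]
side [ 33   0  21  49 399] [43.  20.9] [ 2.916 -1.398  0.03 ]
side [62  0 11 26 60] [68.6 11.4] [ 2.927 -1.659  0.03 ]
side [295 175  10  14  75] [298.8 180.2] [0.58 0.03 0.03]
side [168 193  18  15 140] [175.8 200. ] [0.862 0.222 0.03 ]
side [251 220  12  17 140] [256.9 227.8] [0.604 0.27  0.03 ]
side [246 249   5  13  40] [248.6 255.1] [0.581 0.37  0.03 ]
side [285 272  14  20 171] [291.8 281.5] [0.457 0.421 0.03 ]
side [259 316   8  24  65] [263.2 328.4] [0.464 0.56  0.03 ]
side [187 328  32  18 130] [204.1 340.2] [0.559 0.622 0.03 ]
[[402.04947811 416.65477231]
 [401.16685343 285.51691957]
 [278.16807909 282.94657041]]
```

View pics/c1.png

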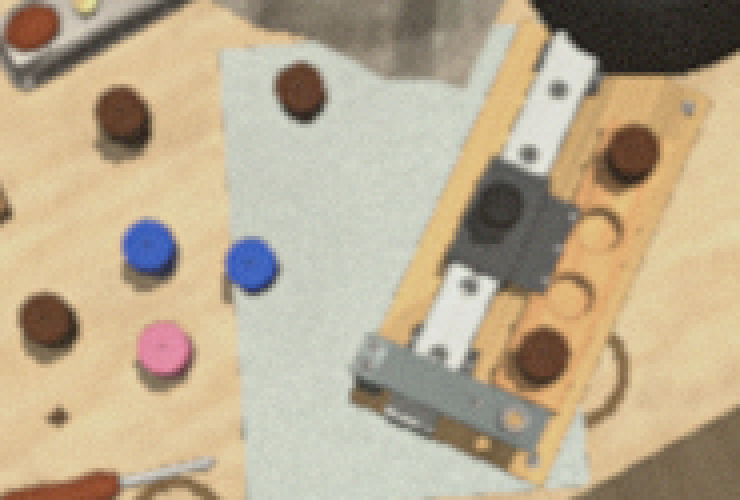

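View pics/c2.png

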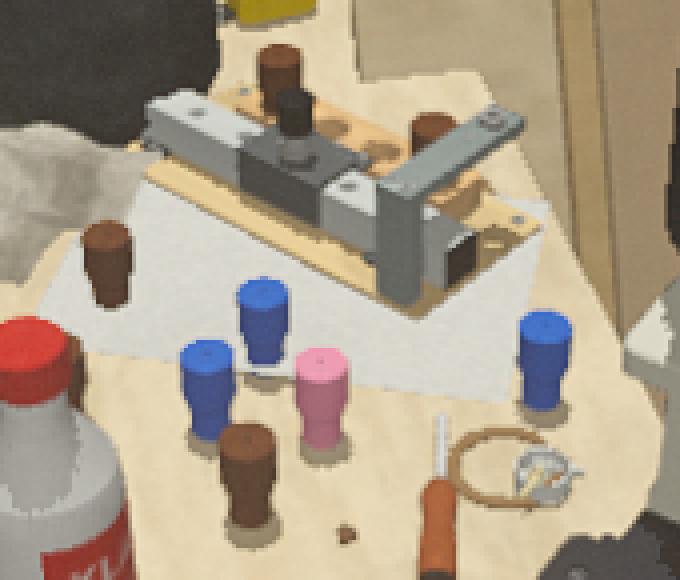

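The top crop shows empty pockets 1 and 2 at crop (598,230) and (573,297). Seated feet are in pockets 0 and 3, and the knob is at (497,207). The side crop agrees: guide arm at the near end, and upright spare dark feet at (107,265) and (248,475). Next step is to measure.

Run:
```python
from h import *
t=np.load('top.npy');s=np.load('side.npy')
def tri(a,b):
    c1,v1=ray('top',a);c2,v2=ray('side',b)
    k=np.linalg.lstsq(np.c_[v1,-v2],c2-c1,rcond=None)[0];p,q=c1+v1*k[0],c2+v2*k[1];return ((p+q)/2).round(4),np.linalg.norm(p-q).round(4)
z=.045
for nm,c in(('cA',(294.7,157.1)),('cB',(250.1,163.4)),('cC',(231.2,214.5))): print(nm,onplane('top',c,z).round(4))
p0=onplane('top',(377.5,172.8),z+.018);p3=onplane('top',(355.1,223.7),z+.018)
print('cA tri',tri((294.7,157.1),(256.9,227.8)),'p0 tri',tri((377.5,172.8),(298.8,179.5)))
d=p3-p0;L=np.linalg.norm(d);y=d/L;x=np.array([y[1],-y[0],0])
print('p0',p0,'p3',p3,'spacing',L,'ydir',y,'ang',np.degrees(np.arctan2(y[1],y[0])),'x',x)
for i in(1,2): print('pocket',i,p0+d*i/3)
# pocket mouths from rough pixels
for c in((220+600/4,135+230/4),(220+573/4,135+297/4)): print('mouth seen',onplane('top',c,.034))
# knob
for n,im,roi in(('top',t,(335,175,358,200)),('side',s,(297,180,311,197))):
    a,b,c,e=roi;m=(im[b:e,a:c].max(2)<52).astype(np.uint8)
    k,l,st,ce=cv2.connectedComponentsWithStats(m);i=1+np.argmax(st[1:,4]);q=ce[i]+[a,b];print(n,st[i]+[a,b,0,0,0],q)
    if n=='top':kt=q
    else:ks=q
print('knob tri',tri(kt,ks))
for zz in(.085,.09,.095):
    k=onplane('top',kt,zz);r=k-p0;print(zz,k,'jig x from row',r@x,'y from p0',r@y)
```

```text
cA [0.6059 0.2662 0.045 ]
cB [0.5879 0.3755 0.045 ]
cC [0.46   0.4148 0.045 ]
cA tri (array([0.6081, 0.267 , 0.0279]), np.float64(0.0052)) p0 tri (array([0.5679, 0.0632, 0.0538]), np.float64(0.0002))
p0 [0.56554557 0.06405944 0.063     ] p3 [0.44110764 0.11664874 0.063     ] spacing 0.1350941610541377 ydir [-0.92111996  0.38927885  0.        ] ang 157.0903654814955 x [0.38927885 0.92111996 0.        ]
pocket 1 [0.52406626 0.08158921 0.063     ]
pocket 2 [0.48258695 0.09911897 0.063     ]
mouth seen [0.52271308 0.07959238 0.034     ]
mouth seen [0.48080762 0.09582049 0.034     ]
top [340 189   4   2   5] [341.4 189.6]
side [307 186   1   4   4] [307.  187.5]
knob tri (array([0.5154, 0.1504, 0.0912]), np.float64(0.0028))
0.085 [0.51809628 0.15061052 0.085     ] jig x from row 0.06125292141811148 y from p0 0.07739898969582835
0.09 [0.51706239 0.15069339 0.09      ] jig x from row 0.060926781583414885 y from p0 0.07838359248591245
0.095 [0.51602849 0.15077626 0.095     ] jig x from row 0.06060064174871829 y from p0 0.07936819527599653
```

Request:
{"api": "apply_moves", "payload": {"deltas": [[0.7, 2.8, -2.55, 0, 0, 0, -1.5], [0.7, 2.8, -2.55, 0, 0, 0, -1.5], [0.7, 2.8, -2.55, 0, 0, 0, -1.5], [0.7, 2.8, -2.55, 0, 0, 0, -1.5], [0.7, 2.8, -2.55, 0, 0, 0, -1.3]], "force": 25}}

```text
time_s: 0.52
eef_pos: [0.3227, 0.521, 0.2009]
eef_rot: [180.0, 0.0, -23.0]
wrist_force: [0.2, -0.0, -0.3]
width: 0.72
gripper_force: 0.0
```

Request:
{"api": "apply_moves", "payload": {"deltas": [[0.7, 2.8, -2.55, 0, 0, 0, 0], [0.7, 2.8, -2.55, 0, 0, 0, 0], [0.7, 2.8, -2.55, 0, 0, 0, 0], [0.7, 2.8, -2.55, 0, 0, 0, 0], [0.7, 2.8, -2.55, 0, 0, 0, 0]]}}

```text
time_s: 0.93
eef_pos: [0.4628, 0.3934, 0.2011]
eef_rot: [180.0, 0.0, -22.9]
wrist_force: [0.7, 1.4, 0.4]
width: 0.705
gripper_force: 0.0
```

Request:
{"api": "apply_moves", "payload": {"deltas": [[0.7, 2.8, -2.55, 0, 0, 0, 0], [0.7, 2.8, -2.55, 0, 0, 0, 0], [0.7, 2.8, -2.55, 0, 0, 0, 0], [0.7, 2.8, -2.55, 0, 0, 0, 0], [0.7, 2.8, -2.55, 0, 0, 0, 0]]}}

```text
time_s: 1.35
eef_pos: [0.6028, 0.2659, 0.2009]
eef_rot: [180.0, 0.0, -22.9]
wrist_force: [0.1, 1.3, -0.8]
width: 0.701
gripper_force: 0.0
```

Request:
{"api": "apply_moves", "payload": {"deltas": [[0.7, 0, 0, 0, 0, 0, 0]]}}

```text
time_s: 1.43
eef_pos: [0.6053, 0.2629, 0.2002]
eef_rot: [179.9, -0.0, -23.2]
wrist_force: [-0.4, 0.4, -0.3]
width: 0.697
gripper_force: 0.0
```

Request:
{"api": "apply_moves", "payload": {"deltas": [[0.7, 0, 0, 0, 0, 0, 0], [0.7, 0, 0, -4, 0, 0, 0]]}}

```text
time_s: 1.6
eef_pos: [0.6064, 0.2694, 0.1685]
eef_rot: [-179.4, -0.5, -22.9]
wrist_force: [2.1, 1.5, 1.5]
width: 0.699
gripper_force: 0.0
```

Request:
{"api": "apply_moves", "payload": {"deltas": [[0.7, 0, 0, -4, 0, 0, 0], [0.7, 0, 0, 0, 0, 0, 0]]}}

```text
time_s: 1.77
eef_pos: [0.5965, 0.2656, 0.1133]
eef_rot: [179.5, 0.5, -23.0]
wrist_force: [-1.3, -1.1, -2.2]
width: 0.696
gripper_force: 0.0
```

Request:
{"api": "apply_moves", "payload": {"deltas": [[0.7, 0, 0, 0, 0, 0, 0]]}}

```text
time_s: 1.85
eef_pos: [0.6001, 0.2672, 0.1197]
eef_rot: [179.7, 0.1, -22.9]
wrist_force: [0.7, 0.0, 1.7]
width: 0.7
gripper_force: 0.0
```

Run:
```python
from h import *
for i in range(6):
    vision.read_camera('top'); o=status.observe(); print(o['eef_pos'].round(4),o['eef_rot'].round(2))
im=vision.read_camera('top');np.save('t1.npy',im)
s=vision.read_camera('side');cv2.imwrite('pics/s1.png',cv2.resize(s[150:300,200:400],None,fx=4,fy=4)[:,:,::-1])
```

```text
[0.6019 0.2682 0.1223] [ 1.7995e+02 -3.0000e-02 -2.2830e+01]
[0.6028 0.2687 0.1236] [-1.7991e+02 -1.1000e-01 -2.2840e+01]
[0.6031 0.2689 0.1242] [-1.7983e+02 -1.4000e-01 -2.2850e+01]
[0.6031 0.2689 0.1242] [-1.7981e+02 -1.4000e-01 -2.2870e+01]
[0.6029 0.2687 0.124 ] [-1.7981e+02 -1.2000e-01 -2.2890e+01]
[0.6027 0.2685 0.1236] [-1.7983e+02 -1.0000e-01 -2.2900e+01]
```

Request:
{"api": "apply_moves", "payload": {"deltas": [[0.7, 0.4, -0.15, -2, 0, 0, 0], [0.7, 0, 0, -2, 0, 0, 0], [0.7, 0, 0, -2, 0, 0, 0], [0.7, 0, 0, -1.5, 0, 0, 0], [0.7, 0, 0, -1.2, 0, 0, 0]]}}

```text
time_s: 2.67
eef_pos: [0.6056, 0.2658, 0.0333]
eef_rot: [180.0, 0.0, -22.9]
wrist_force: [-0.8, 0.1, -0.4]
width: 0.698
gripper_force: 0.0
```

Request:
{"api": "apply_moves", "payload": {"deltas": [[0.7, 0, 0, 0, 0, 0, 0], [0.7, 0, 0, 0, 0, 0, 0], [0.7, 0, 0, 0, 0, 0, 0]]}}

```text
time_s: 2.92
eef_pos: [0.6066, 0.2664, 0.0354]
eef_rot: [-179.9, -0.1, -22.9]
wrist_force: [0.3, 0.3, 0.4]
width: 0.697
gripper_force: 0.0
```

Request:
{"api": "apply_moves", "payload": {"deltas": [[0.2, 0, 0, 0, 0, 0, 0], [0.2, 0, 0, 0, 0, 0, 0], [0.2, 0, 0, 0, 0, 0, 0], [0.2, 0, 0, 0, 0, 0, 0]]}}

```text
time_s: 3.25
eef_pos: [0.6061, 0.2662, 0.0349]
eef_rot: [-180.0, -0.0, -22.9]
wrist_force: [-0.0, 0.1, -0.1]
width: 0.459
gripper_force: 0.0
```

Request:
{"api": "apply_moves", "payload": {"deltas": [[0.2, 0, 0, 0, 0, 0, 0], [0.2, 0, 0, 0, 0, 0, 0], [0.2, 0, 0, 0, 0, 0, 0]]}}

```text
time_s: 3.5
eef_pos: [0.6058, 0.266, 0.0343]
eef_rot: [180.0, 0.0, -22.9]
wrist_force: [0.5, 1.0, 0.1]
width: 0.243
gripper_force: 0.0
```

View pics/s1.png

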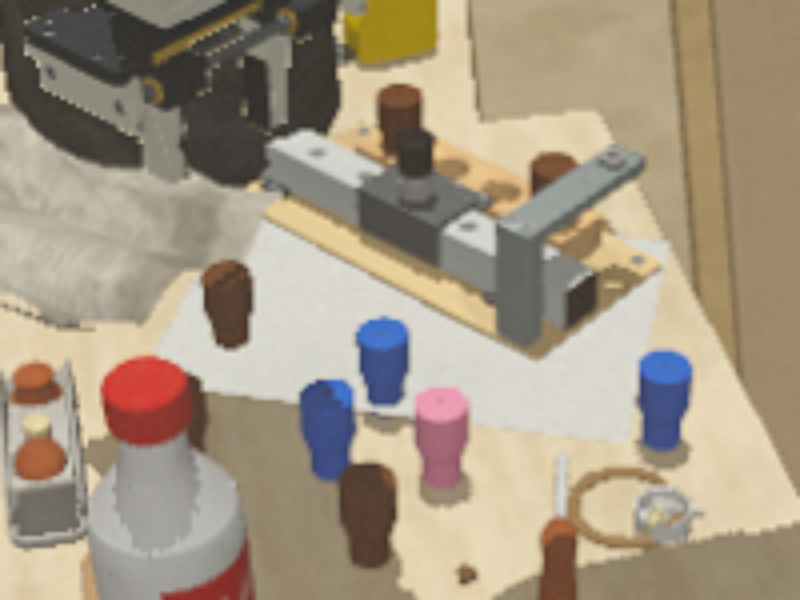

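The side picture shows the gripper fingers at crop (165,175) and (270,120), apparently well beyond the foot at (228,300). The grip also closed past 32 mm, so I'll check the frame.

Run:
```python
from h import *
print('expect s1 TCP',(proj('side',[.6025,.268,.1225])-[200,150])*4,'start TCP top',proj('top',[.182,.65,.2]),'side',proj('side',[.182,.65,.2]))
print('foot expects',(proj('side',[.606,.266,.03])-[200,150])*4)
o=status.observe();print(o['width'],o['gripper_force'],o['eef_pos'],o['joint_positions'])
t=vision.read_camera('top');s=vision.read_camera('side')
a=cv2.resize(t[100:260,200:400],None,fx=3,fy=3);b=cv2.resize(s[150:330,180:400],None,fx=2.6,fy=2.6)
cv2.imwrite('pics/d1.png',np.vstack([cv2.resize(t[120:240,210:400],(570,300),interpolation=3),cv2.resize(s[150:300,200:400],(570,300),interpolation=3)])[:,:,::-1])
```

```text
expect s1 TCP [[219.02794778 183.77481903]] start TCP top [[ 89.23499069 338.52406512]] side [[413.47330481 340.42392507]]
foot expects [[227.03731586 307.01160757]]
0.24328807542313716 0.0 [0.60584409 0.26596421 0.03428226] [ 4.05529556e+01  2.73266224e+01 -1.22950426e+01  1.63157190e-03
 -5.03830522e+01  2.65137694e+01]
```

View pics/d1.png

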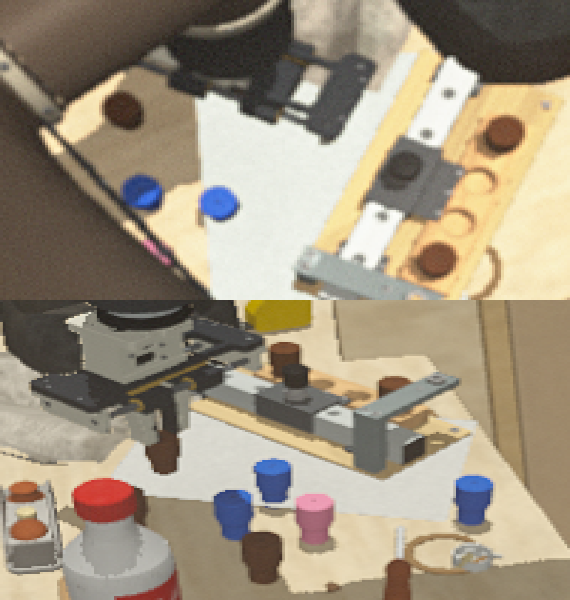

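Run:
```python
from h import *
t=vision.read_camera('top');s=vision.read_camera('side')
def crop(im,n,P,w,h,f):
    u,v=proj(n,P)[0].astype(int);a=cv2.resize(im[v-h:v+h,u-w:u+w],None,fx=f,fy=f,interpolation=3).copy()
    for z in(0.034,.053,.09):
        q=(proj(n,[P[0],P[1],z])[0]-[u-w,v-h])*f;cv2.circle(a,tuple(int(i) for i in q),3,(0,255,0),-1)
    return a
P=[.606,.266,.034]
cv2.imwrite('pics/e1.png',np.hstack([crop(t,'top',P,33,45,6),crop(s,'side',P,33,45,6)])[:,:,::-1])
```

```text
(no output)
```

View pics/e1.png

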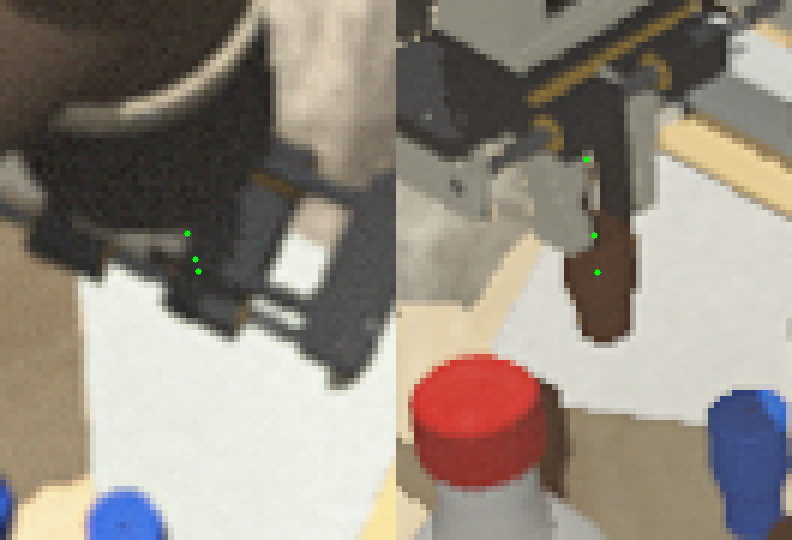

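The side view shows both fingers straddling the foot's head, with the near tip at (570,250) and the far one at (640,210). I'll close further.

Request:
{"api": "apply_moves", "payload": {"deltas": [[0.0, 0, 0, 0, 0, 0, 0], [0.0, 0, 0, 0, 0, 0, 0], [0.0, 0, 0, 0, 0, 0, 0]]}}

```text
time_s: 3.95
eef_pos: [0.6059, 0.266, 0.0342]
eef_rot: [180.0, 0.0, -22.9]
wrist_force: [-0.6, 1.0, -0.2]
width: 0.041
gripper_force: 0.0
```

Request:
{"api": "apply_moves", "payload": {"deltas": [[0.7, 0, 0, 0, 0, 0, 0], [0.7, 0, 0, 0, 0, 0, 0], [0.7, 0, 0, 0, 0, 0, 0], [0.7, 0, 0, 0, 0, 0, 0], [0.7, 0, 0, 0, 0, 0, 0]]}}

```text
time_s: 4.37
eef_pos: [0.6059, 0.266, 0.0343]
eef_rot: [-180.0, -0.0, -22.9]
wrist_force: [0.3, 0.2, 0.3]
width: 0.358
gripper_force: 0.0
```

Run:
```python
from h import *
s=vision.read_camera('side');s0=np.load('side.npy');print(status.observe()['width'])
for im in(s0,s):
    h=cv2.cvtColor(im,cv2.COLOR_RGB2HSV)
    m=((h[:,:,2]<130)&(h[:,:,1]>80)&((h[:,:,0]<14)|(h[:,:,0]>170))).astype(np.uint8)[205:250,235:280]
    k,l,st,c=cv2.connectedComponentsWithStats(m)
    for i in range(1,k):
        if st[i,4]>30:
            print(st[i],c[i]+[235,205])
            for r in range(0,45):
                xs=np.where(l[r]==i)[0]
                if len(xs): print(r+205,xs.min()+235,xs.max()+235,end='; ')
            print()
```

```text
0.3970412348985152
[ 16  11  12  21 196] [256.61734694 225.13265306]
216 253 260; 217 252 261; 218 251 261; 219 251 261; 220 251 261; 221 251 262; 222 251 261; 223 251 262; 224 251 262; 225 251 262; 226 251 262; 227 252 262; 228 252 261; 229 253 261; 230 253 261; 231 253 261; 232 254 261; 233 254 261; 234 254 261; 235 254 260; 236 256 258; 
[ 16  10  12  22 178] [257.07865169 225.56179775]
215 255 257; 216 254 260; 217 254 261; 218 254 261; 219 254 261; 220 254 261; 221 255 261; 222 254 261; 223 253 262; 224 251 262; 225 251 262; 226 251 262; 227 252 261; 228 252 261; 229 253 261; 230 253 261; 231 253 261; 232 254 261; 233 254 261; 234 254 261; 235 254 260; 236 256 257;
```

Request:
{"api": "apply_moves", "payload": {"deltas": [[0.7, 0, 0, 0, 0, 0, 0], [0.7, 0, 0, 0, 0, 0, 0], [0.7, 0, 0, 0, 0, 0, 0], [0.7, 0, 0, 0, 0, 0, 0]]}}

```text
time_s: 4.75
eef_pos: [0.6059, 0.266, 0.0343]
eef_rot: [-180.0, 0.0, -22.9]
wrist_force: [0.2, -1.1, 0.9]
width: 0.682
gripper_force: 0.0
```

Request:
{"api": "apply_moves", "payload": {"deltas": [[0.7, 0, 0, -0.5, 0, 0, 0], [0.7, 0, 0, -0.5, 0, 0, 0], [0.7, 0, 0, -0.5, 0, 0, 0], [0.7, 0, 0, -0.5, 0, 0, 0], [0.7, 0, 0, 0, 0, 0, 0]]}}

```text
time_s: 5.17
eef_pos: [0.605, 0.2654, 0.0125]
eef_rot: [179.9, 0.1, -22.9]
wrist_force: [-0.2, -1.1, -0.2]
width: 0.697
gripper_force: 0.0
```

Request:
{"api": "apply_moves", "payload": {"deltas": [[0.2, 0, 0, 0, 0, 0, 0], [0.2, 0, 0, 0, 0, 0, 0], [0.2, 0, 0, 0, 0, 0, 0], [0.2, 0, 0, 0, 0, 0, 0], [0.2, 0, 0, 0, 0, 0, 0]]}}

```text
time_s: 5.58
eef_pos: [0.606, 0.2661, 0.0145]
eef_rot: [-180.0, -0.0, -22.9]
wrist_force: [-0.4, -0.4, -0.3]
width: 0.384
gripper_force: 0.1
```

Request:
{"api": "apply_moves", "payload": {"deltas": [[0.2, 0, 0, 0, 0, 0, 0], [0.2, 0, 0, 0, 0, 0, 0]]}}

```text
time_s: 5.75
eef_pos: [0.606, 0.2661, 0.0145]
eef_rot: [-180.0, -0.0, -22.9]
wrist_force: [-0.2, 0.3, 0.7]
width: 0.355
gripper_force: 24.9
```

Request:
{"api": "apply_moves", "payload": {"deltas": [[0.2, 0, 0, 1, 0, 0, 0], [0.2, 0, 0, 3, 0, 0, 0], [0.2, 0, 0, 3, 0, 0, 0], [0.2, 0, 0, 3, 0, 0, 0], [0.2, 0, 0, 1, 0, 0, 0]]}}

```text
time_s: 6.17
eef_pos: [0.6081, 0.2672, 0.1304]
eef_rot: [-179.7, -0.3, -22.9]
wrist_force: [1.0, 0.5, 0.6]
width: 0.362
gripper_force: 24.9
```

Request:
{"api": "apply_moves", "payload": {"deltas": [[0.2, -0.6, -1.45, 0, 0, 0, 0], [0.2, -1.6, -3.5, 0, 0, 0, 0], [0.2, -1.6, -3.5, 0, 0, 0, 0], [0.2, -1.6, -3.5, 0, 0, 0, 0], [0.2, -1.4, -3.1, 0, 0, 0, 0]]}}

```text
time_s: 6.58
eef_pos: [0.5365, 0.1138, 0.1247]
eef_rot: [-180.0, 0.0, -22.9]
wrist_force: [1.1, -0.4, 0.6]
width: 0.352
gripper_force: 24.9
```

Request:
{"api": "apply_moves", "payload": {"deltas": [[0.2, -0.9, -2, 0, 0, 0, 0], [0.2, -0.5, -1.4, 0, 0, 0, 0], [0.2, 0, 0, 0, 0, 0, 0], [0.2, 0, 0, 0, 0, 0, 0], [0.2, 0, 0, 0, 0, 0, 0]]}}

```text
time_s: 7.0
eef_pos: [0.5247, 0.0821, 0.1246]
eef_rot: [-180.0, -0.0, -22.9]
wrist_force: [-0.4, 0.0, 0.6]
width: 0.354
gripper_force: 24.9
```

Run:
```python
from h import *
s=vision.read_camera('side');t=vision.read_camera('top');np.save('s2.npy',s);np.save('t2.npy',t);o=status.observe();print(o['width'],o['eef_pos'],o['wrist_force'])
P=o['eef_pos']
def crop(im,n,w,h,f):
    u,v=proj(n,P)[0].astype(int);u0,v0=u-w,v-h;a=cv2.resize(im[v0:v+h,u0:u+w],None,fx=f,fy=f,interpolation=3).copy()
    for Q in(P,P+[0,0,.019],P-[0,0,.0145]):
        q=(proj(n,Q)[0]-[u0,v0]+.5)*f;cv2.circle(a,tuple(int(i) for i in q),2,(0,255,0),-1)
    for Q in([.5241,.0816,.034],[.4826,.0991,.034]):
        q=(proj(n,Q)[0]-[u0,v0]+.5)*f;cv2.circle(a,tuple(int(i) for i in q),2,(255,0,255),-1)
    return a
cv2.imwrite('pics/f1.png',np.hstack([crop(t,'top',33,45,6),crop(s,'side',33,45,6)])[:,:,::-1])
```

```text
0.35783313288186547 [0.52448182 0.08240081 0.12422242] [ 0.10010003  0.19285573 -0.42099094]
```

View pics/f1.png

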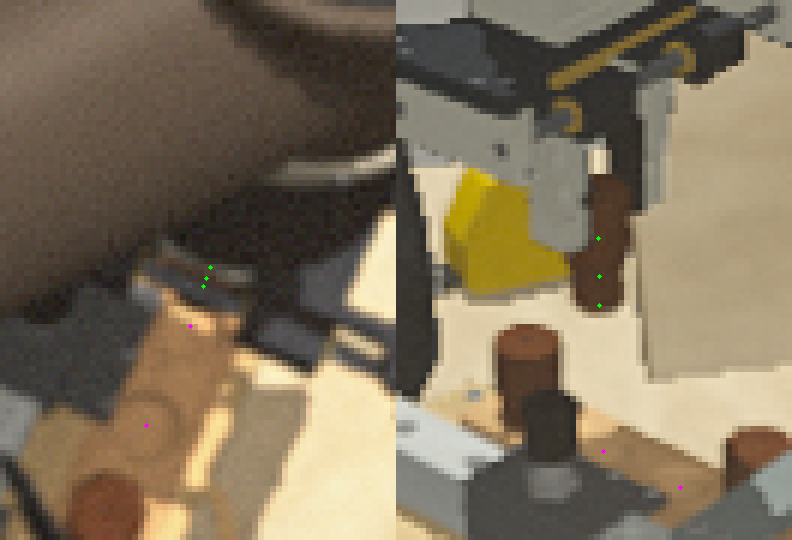

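The foot hangs upright, with its bottom at (600,308) and its head between the fingers. The fingertips are about 20 mm above the reported TCP. Lowering into pocket 1.

Request:
{"api": "apply_moves", "payload": {"deltas": [[0.2, 0, 0, -2, 0, 0, 0], [0.2, 0, 0, -2, 0, 0, 0], [0.2, 0, 0, -1.8, 0, 0, 0], [0.2, 0, 0, -1.0, 0, 0, 0], [0.2, 0, 0, -0.4, 0, 0, 0]]}}

```text
time_s: 7.52
eef_pos: [0.5231, 0.0817, 0.0504]
eef_rot: [179.9, 0.1, -22.9]
wrist_force: [-0.6, -0.9, 0.3]
width: 0.351
gripper_force: 24.9
```

Request:
{"api": "apply_moves", "payload": {"deltas": [[0.2, 0, 0, 0, 0, 0, 0], [0.2, 0, 0, 0, 0, 0, 0], [0.2, 0, 0, 0, 0, 0, 0]]}}

```text
time_s: 7.77
eef_pos: [0.5247, 0.082, 0.0532]
eef_rot: [-179.9, -0.1, -22.9]
wrist_force: [0.4, 1.0, -0.8]
width: 0.354
gripper_force: 24.9
```

Request:
{"api": "apply_moves", "payload": {"deltas": [[0.2, 0, 0, -0.2, 0, 0, 0], [0.2, 0, 0, -0.2, 0, 0, 0], [0.2, 0, 0, 0, 0, 0, 0]]}}

```text
time_s: 8.02
eef_pos: [0.5239, 0.0815, 0.0483]
eef_rot: [-180.0, -0.0, -22.9]
wrist_force: [-0.3, -0.3, 0.1]
width: 0.353
gripper_force: 24.9
```

Request:
{"api": "apply_moves", "payload": {"deltas": [[0.2, 0, 0, -0.2, 0, 0, 0], [0.2, 0, 0, 0, 0, 0, 0]]}}

```text
time_s: 8.18
eef_pos: [0.5237, 0.0814, 0.0461]
eef_rot: [180.0, 0.0, -22.9]
wrist_force: [1.0, 1.3, -0.5]
width: 0.353
gripper_force: 24.9
```

Request:
{"api": "apply_moves", "payload": {"deltas": [[0.2, 0, 0, -0.2, 0, 0, 0], [0.2, 0, 0, 0, 0, 0, 0]]}}

```text
time_s: 8.35
eef_pos: [0.5237, 0.0814, 0.0439]
eef_rot: [180.0, 0.0, -22.9]
wrist_force: [-1.0, 0.9, 0.1]
width: 0.352
gripper_force: 24.9
```

Request:
{"api": "apply_moves", "payload": {"deltas": [[0.2, 0, 0, -0.2, 0, 0, 0], [0.2, 0, 0, 0, 0, 0, 0]]}}

```text
time_s: 8.52
eef_pos: [0.5237, 0.0814, 0.0419]
eef_rot: [180.0, 0.0, -22.9]
wrist_force: [-0.5, -0.3, -0.8]
width: 0.354
gripper_force: 24.9
```

Request:
{"api": "apply_moves", "payload": {"deltas": [[0.2, 0, 0, -0.2, 0, 0, 0], [0.2, 0, 0, 0, 0, 0, 0]]}}

```text
time_s: 8.68
eef_pos: [0.5237, 0.0814, 0.0399]
eef_rot: [180.0, 0.0, -22.9]
wrist_force: [-0.6, -0.8, -0.2]
width: 0.353
gripper_force: 24.9
```

Request:
{"api": "apply_moves", "payload": {"deltas": [[0.2, 0, 0, -0.2, 0, 0, 0], [0.2, 0, 0, -0.2, 0, 0, 0], [0.2, 0, 0, 0, 0, 0, 0]]}}

```text
time_s: 8.93
eef_pos: [0.5236, 0.0814, 0.0358]
eef_rot: [180.0, 0.0, -22.9]
wrist_force: [-0.5, 0.2, -0.1]
width: 0.354
gripper_force: 24.9
```

Request:
{"api": "apply_moves", "payload": {"deltas": [[0.47, 0, 0, 0, 0, 0, 0], [0.47, 0, 0, 0, 0, 0, 0], [0.47, 0, 0, 0, 0, 0, 0]]}}

```text
time_s: 9.18
eef_pos: [0.524, 0.0815, 0.0364]
eef_rot: [-180.0, -0.0, -22.9]
wrist_force: [0.4, 0.4, 0.3]
width: 0.46
gripper_force: 0.0
```

Request:
{"api": "apply_moves", "payload": {"deltas": [[0.47, 0, 0, 0.5, 0, 0, 0], [0.47, 0, 0, 2, 0, 0, 0], [0.47, 0, 0, 3.2, 0, 0, 0], [0.47, 0, 0, 3.2, 0, 0, 0], [0.7, 0, 0, 2, 0, 0, 0]]}}

```text
time_s: 9.6
eef_pos: [0.525, 0.0818, 0.149]
eef_rot: [-179.9, -0.2, -22.9]
wrist_force: [0.3, -0.6, -1.1]
width: 0.504
gripper_force: 0.0
```

Request:
{"api": "apply_moves", "payload": {"deltas": [[0.7, 0.4, 1.6, 0, 0, 0, 0], [0.7, 0.8, 3.8, 0, 0, 0, 0], [0.7, 0.8, 3.8, 0, 0, 0, 0], [0.7, 0.8, 3.8, 0, 0, 0, 0], [0.7, 0.8, 3.8, 0, 0, 0, 0]]}}

```text
time_s: 10.02
eef_pos: [0.56, 0.2514, 0.1457]
eef_rot: [-180.0, -0.0, -23.0]
wrist_force: [0.5, -0.3, 0.2]
width: 0.699
gripper_force: 0.0
```

Request:
{"api": "apply_moves", "payload": {"deltas": [[0.7, 0.8, 3.8, 0, 0, 0, 0], [0.7, 0.8, 3.8, 0, 0, 0, 0], [0.7, 0.8, 3.0, 0, 0, 0, 0], [0.7, 0.4, 2.0, 0, 0, 0, 0], [0.7, 0, 0, -2, 0, 0, 0]]}}

```text
time_s: 10.43
eef_pos: [0.5903, 0.3812, 0.1281]
eef_rot: [-179.7, -0.2, -22.7]
wrist_force: [0.5, 0.9, 1.3]
width: 0.698
gripper_force: 0.0
```

Request:
{"api": "apply_moves", "payload": {"deltas": [[0.7, 0, 0, -3, 0, 0, 0], [0.7, 0, 0, -2, 0, 0, 0], [0.7, 0, 0, 0, 0, 0, 0], [0.7, 0, 0, 0, 0, 0, 0]]}}

```text
time_s: 10.77
eef_pos: [0.5873, 0.3751, 0.0743]
eef_rot: [179.8, 0.0, -22.9]
wrist_force: [0.7, 0.3, 0.8]
width: 0.701
gripper_force: 0.0
```

Run:
```python
from h import *
o=status.observe();print(o['width'],o['eef_pos'],o['eef_rot'])
t=vision.read_camera('top');s=vision.read_camera('side');np.save('s3.npy',s);np.save('t3.npy',t)
for n,im in(('top',t),('side',s)):
    h=cv2.cvtColor(im,cv2.COLOR_RGB2HSV)
    m=((h[:,:,2]<115)&(h[:,:,1]>80)&((h[:,:,0]<14)|(h[:,:,0]>170))).astype(np.uint8)
    k,l,st,c=cv2.connectedComponentsWithStats(m)
    for i in range(1,k):
        if 25<st[i,4]<900 and (n=='side' or c[i][0]>220) : print(n,st[i],c[i].round(1),onplane(n,c[i],0.063).round(4))
```

```text
0.7011642051136917 [0.58732043 0.37508618 0.07430636] [ 1.79840409e+02  4.01096386e-02 -2.29136017e+01]
top [278  66  16  17 144] [286.3  75.2] [0.8127 0.2927 0.063 ]
top [372 172  10   9  29] [375.4 176.9] [0.5554 0.069  0.063 ]
top [363 188  11  10  27] [367.3 193.6] [0.5142 0.0883 0.063 ]
top [229 212  10  10  32] [234.8 217.9] [0.4494 0.4018 0.063 ]
side [ 31   0  23  49 392] [42.9 20.7] [ 2.7942 -1.2857  0.063 ]
side [62  0 11 26 61] [68.6 11.6] [ 2.7946 -1.5245  0.063 ]
side [295 175  10  14  70] [298.8 180.1] [0.5616 0.0802 0.063 ]
side [307 181  11  14  84] [312.2 187.4] [0.5158 0.1042 0.063 ]
side [168 193  17  15 136] [175.9 200. ] [0.83  0.264 0.063]
side [246 244   5  18  51] [248.4 253.4] [0.5646 0.3998 0.063 ]
side [285 272  14  20 180] [291.9 281.1] [0.4439 0.4526 0.063 ]
side [255 315  12  27 124] [262.1 328.1] [0.4528 0.586  0.063 ]
side [187 327  32  19 129] [204.4 340. ] [0.5406 0.6443 0.063 ]
```

Request:
{"api": "apply_moves", "payload": {"deltas": [[0.7, 0.05, 0, -2, 0, 0, 0], [0.7, 0, 0, -2, 0, 0, 0], [0.7, 0, 0, -1.4, 0, 0, 0], [0.7, 0, 0, -0.6, 0, 0, 0], [0.7, 0, 0, 0, 0, 0, 0]]}}

```text
time_s: 11.28
eef_pos: [0.5885, 0.3755, 0.0154]
eef_rot: [180.0, 0.0, -22.9]
wrist_force: [-0.4, -1.0, -0.3]
width: 0.697
gripper_force: 0.0
```

Request:
{"api": "apply_moves", "payload": {"deltas": [[0.7, 0, 0, 0, 0, 0, 0], [0.2, 0, 0, 0, 0, 0, 0], [0.2, 0, 0, 0, 0, 0, 0], [0.2, 0, 0, 0, 0, 0, 0], [0.2, 0, 0, 0, 0, 0, 0]]}}

```text
time_s: 11.7
eef_pos: [0.5887, 0.3758, 0.0161]
eef_rot: [-179.9, -0.0, -22.9]
wrist_force: [-0.3, -0.8, 0.3]
width: 0.457
gripper_force: 0.0
```

Request:
{"api": "apply_moves", "payload": {"deltas": [[0.2, 0, 0, 0, 0, 0, 0], [0.2, 0, 0, 0, 0, 0, 0], [0.2, 0, 0, 0, 0, 0, 0], [0.2, 0, 0, 0, 0, 0, 0]]}}

```text
time_s: 12.03
eef_pos: [0.5885, 0.3756, 0.0155]
eef_rot: [-180.0, -0.0, -22.9]
wrist_force: [-0.6, -0.5, 2.6]
width: 0.355
gripper_force: 24.9
```

Request:
{"api": "apply_moves", "payload": {"deltas": [[0.2, 0, 0, 1, 0, 0, 0], [0.2, 0, 0, 3, 0, 0, 0], [0.2, 0, 0, 3, 0, 0, 0], [0.2, 0, 0, 3, 0, 0, 0], [0.2, 0, 0, 1.5, 0, 0, 0]]}}

```text
time_s: 12.45
eef_pos: [0.5898, 0.3764, 0.1353]
eef_rot: [-179.8, -0.1, -22.9]
wrist_force: [1.1, 0.8, 0.3]
width: 0.352
gripper_force: 24.9
```

Request:
{"api": "apply_moves", "payload": {"deltas": [[0.2, -0.7, -1.8, 0, 0, 0, 0], [0.2, -1.3, -3.5, 0, 0, 0, 0], [0.2, -1.3, -3.5, 0, 0, 0, 0], [0.2, -1.3, -3.5, 0, 0, 0, 0], [0.2, -1.3, -3.5, 0, 0, 0, 0]]}}

```text
time_s: 12.87
eef_pos: [0.5284, 0.216, 0.1307]
eef_rot: [-180.0, -0.0, -22.9]
wrist_force: [0.2, -0.8, -0.6]
width: 0.35
gripper_force: 24.9
```

Request:
{"api": "apply_moves", "payload": {"deltas": [[0.2, -1.3, -3.5, 0, 0, 0, 0], [0.2, -1.3, -3.5, 0, 0, 0, 0], [0.2, -1.2, -3.0, 0, 0, 0, 0], [0.2, -0.85, -1.85, 0, 0, 0, 0], [0.2, 0, 0, 0, 0, 0, 0]]}}

```text
time_s: 13.28
eef_pos: [0.4808, 0.096, 0.131]
eef_rot: [-180.0, 0.0, -23.1]
wrist_force: [0.5, -0.6, -0.8]
width: 0.354
gripper_force: 24.9
```

Request:
{"api": "apply_moves", "payload": {"deltas": [[0.2, 0, 0, 0, 0, 0, 0], [0.2, 0, 0, -2, 0, 0, 0], [0.2, 0, 0, -2, 0, 0, 0], [0.2, 0, 0, 0, 0, 0, 0], [0.2, 0, 0, 0, 0, 0, 0]]}}

```text
time_s: 13.7
eef_pos: [0.4828, 0.0994, 0.0899]
eef_rot: [179.9, 0.1, -22.9]
wrist_force: [0.8, -0.8, 1.3]
width: 0.355
gripper_force: 24.9
```

Request:
{"api": "apply_moves", "payload": {"deltas": [[0.2, 0, 0, -1.8, 0, 0, 0], [0.2, 0, 0, -1.2, 0, 0, 0], [0.2, 0, 0, -0.8, 0, 0, 0], [0.2, 0, 0, 0, 0, 0, 0], [0.2, 0, 0, 0, 0, 0, 0]]}}

```text
time_s: 14.12
eef_pos: [0.4834, 0.0994, 0.0528]
eef_rot: [180.0, -0.0, -22.9]
wrist_force: [-0.0, 1.7, -1.0]
width: 0.355
gripper_force: 24.9
```

Request:
{"api": "apply_moves", "payload": {"deltas": [[0.2, 0, 0, -0.2, 0, 0, 0], [0.2, 0, 0, -0.2, 0, 0, 0], [0.2, 0, 0, 0, 0, 0, 0]]}}

```text
time_s: 14.37
eef_pos: [0.4831, 0.0992, 0.0485]
eef_rot: [-180.0, -0.0, -22.9]
wrist_force: [0.0, -0.0, -0.1]
width: 0.355
gripper_force: 24.9
```

Request:
{"api": "apply_moves", "payload": {"deltas": [[0.2, 0, 0, -0.2, 0, 0, 0], [0.2, 0, 0, 0, 0, 0, 0]]}}

```text
time_s: 14.53
eef_pos: [0.4828, 0.099, 0.0462]
eef_rot: [-180.0, -0.0, -22.9]
wrist_force: [0.5, -0.7, -0.1]
width: 0.356
gripper_force: 24.9
```

Request:
{"api": "apply_moves", "payload": {"deltas": [[0.2, 0, 0, -0.2, 0, 0, 0], [0.2, 0, 0, 0, 0, 0, 0]]}}

```text
time_s: 14.7
eef_pos: [0.4827, 0.0989, 0.044]
eef_rot: [180.0, 0.0, -22.9]
wrist_force: [0.4, -0.1, -0.3]
width: 0.355
gripper_force: 24.9
```

Request:
{"api": "apply_moves", "payload": {"deltas": [[0.2, 0, 0, -0.2, 0, 0, 0], [0.2, 0, 0, -0.2, 0, 0, 0], [0.2, 0, 0, 0, 0, 0, 0]]}}

```text
time_s: 14.95
eef_pos: [0.4826, 0.0989, 0.0398]
eef_rot: [180.0, 0.0, -22.9]
wrist_force: [0.3, -0.1, 0.1]
width: 0.357
gripper_force: 24.9
```

Request:
{"api": "apply_moves", "payload": {"deltas": [[0.2, 0, 0, -0.2, 0, 0, 0], [0.2, 0, 0, -0.1, 0, 0, 0], [0.2, 0, 0, 0, 0, 0, 0]]}}

```text
time_s: 15.2
eef_pos: [0.4827, 0.0989, 0.037]
eef_rot: [180.0, 0.0, -22.9]
wrist_force: [0.7, 0.1, -1.2]
width: 0.354
gripper_force: 24.9
```

Request:
{"api": "apply_moves", "payload": {"deltas": [[0.47, 0, 0, 0, 0, 0, 0], [0.47, 0, 0, 0, 0, 0, 0], [0.47, 0, 0, 0, 0, 0, 0]]}}

```text
time_s: 15.45
eef_pos: [0.483, 0.0991, 0.0374]
eef_rot: [-180.0, -0.0, -22.9]
wrist_force: [-0.2, -0.5, -0.5]
width: 0.459
gripper_force: 0.0
```

Request:
{"api": "apply_moves", "payload": {"deltas": [[0.47, 0, 0, 0.5, 0, 0, 0], [0.47, 0, 0, 2, 0, 0, 0], [0.47, 0, 0, 3.2, 0, 0, 0], [0.47, 0, 0, 3.2, 0, 0, 0], [0.6, 0, 0, 2.1, 0, 0, 0]]}}

```text
time_s: 15.87
eef_pos: [0.4838, 0.0993, 0.1507]
eef_rot: [-179.9, -0.1, -22.9]
wrist_force: [1.5, 0.1, 0.5]
width: 0.503
gripper_force: 0.0
```

Request:
{"api": "apply_moves", "payload": {"deltas": [[0.6, 1, 1.5, 0, 0, 0, 0], [0.6, 2, 3.5, 0, 0, 0, 0], [0.6, 2, 3.5, 0, 0, 0, 0], [0.6, 2, 3.5, 0, 0, 0, 0], [0.6, 2, 3, 0, 0, 0, 0]]}}

```text
time_s: 16.28
eef_pos: [0.5737, 0.2511, 0.1481]
eef_rot: [-179.9, -0.0, -22.9]
wrist_force: [0.8, -0.3, 0.4]
width: 0.603
gripper_force: 0.0
```

Run:
```python
from h import *
t=vision.read_camera('top');s=vision.read_camera('side');np.save('s4.npy',s);np.save('t4.npy',t);o=status.observe();print(o['eef_pos'])
a=t[150:250,320:390];b=s[160:235,270:375]
cv2.imwrite('pics/g1.png',np.hstack([cv2.resize(a,(420,600),interpolation=3)[:,:380],cv2.resize(cv2.copyMakeBorder(b,0,75,0,0,0),(420,600),interpolation=3)])[:,:,::-1])
t0=np.load('top.npy');s0=np.load('side.npy')
print(t0[178:198,334:358].max(2)); print(s0[176:200,294:314].max(2))
```

```text
[0.5751994  0.25289021 0.14659326]
[[225 225 226 227 227 219 170 118  96  90  94  91  93  90  91  89  96 108
  134 151 170 180 169 177]
 [224 225 225 228 227 189 138 103  92  92  86  88  91  98  95  92  91  89
   95 100 107 121 124 156]
 [228 226 229 228 195 150 106  94  88  75  72  74  80  85  91  89  93  93
   89  90  95  94 101 140]
 [224 224 227 227 183 124  94  79  69  65  60  56  61  66  72  86  93  90
   95  91  90  90 103 140]
 [225 226 228 220 170 110  79  70  53  57  50  61  59  61  63  70  88  90
   93  94  90  96  98 147]
 [225 229 227 198 142  95  64  50  56  59  57  62  58  55  55  59  78  94
   98  98  98  94  91 122]
 [225 228 224 171 114  83  63  50  61  62  58  68  60  65  57  58  73  91
   93  99  92  87  85 100]
 [228 227 194 141  96  71  58  57  56  57  62  66  64  59  67  57  71  85
   95 100  94  94  84  95]
 [231 220 175 112  81  63  53  55  59  66  60  62  59  64  61  58  64  87
   96  94  89  89  86  93]
 [225 200 139  92  67  63  52  64  60  66  63  67  66  62  64  57  77  90
   96  94  88  84  89  93]
 [223 168 111  75  58  63  54  54  59  65  67  63  65  
[... 2296 characters left out ...]
 163 158
  158 158]
 [216 191 129 114 113  98  60  58  63  63  58  63  62  61 122 160 160 160
  161 162]
 [188 141 107 112 113 103  80  67  60  59  60  62  66  81  96 118 147 156
  157 157]
 [108 109 111 114 109 119 115  92  83  81  80  88  95 105 114 112 114 129
  140 151]
 [108 110 112 113 114 129 134 110 121 125 127 123 113 111 114 113 113 113
  124 154]
 [111 111 113 113 113 107 106 113 121 122 123 120 112 109 113 114 113 115
  108 120]
 [115 112 114 112 111 107 107 115 116 122 120 119 115 116 113 113 113 112
  113 113]
 [111 114 115 113 115 109 106 112 113 114 116 115 115 104 101 109 113 114
  113 114]
 [ 98 109 112 115 113  99  91 111 118 118 120 117 103  82  74  95 113 114
  112 114]]
```

View pics/g1.png

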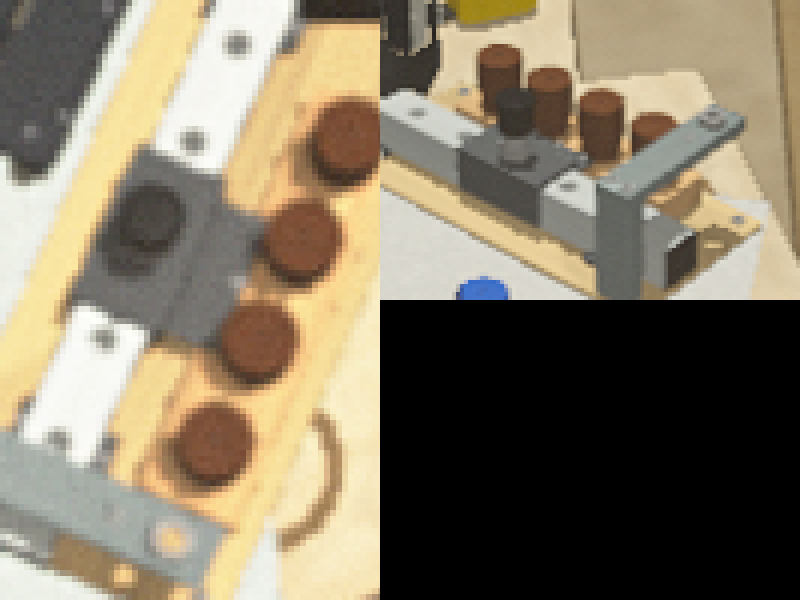

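All four feet now stand level and in line in the pockets, and the knob is at left crop (150,217). Locating the knob.

Run:
```python
from h import *
p0=np.array([.5655,.0641]);y=np.array([-.9211,.3893]);x=np.array([.3893,.9211])
k=onplane('top',(344.8,186.2),.095)[:2];print('top',k,'jig',(k-p0)@x,(k-p0)@y)
c,v=ray('side',(303.4,188))
q=onplane('side',(303.4,188),.082)[:2];print('side',q,'jig',(q-p0)@x,(q-p0)@y)
for Y in(.0675,.0625,.0725): print(Y,p0+.058*x+Y*y, proj('side',np.r_[p0+.058*x+Y*y,.082]),proj('top',np.r_[p0+.058*x+Y*y,.095]))
# blob centroid of knob in top: dark < 72, largest
t=np.load('t4.npy');print(t[178:196,336:356].max(2))
```

```text
top [0.52424899 0.14299696] jig 0.05661297741506129 0.06871089001129789
side [0.52674951 0.14183588] jig 0.05651695359243768 0.06595565592147304
0.0675 [0.52590515 0.14380155] [[303.45991349 188.4499027 ]] [[344.46420645 185.49727237]]
0.0625 [0.53051065 0.14185505] [[302.00314358 187.7689104 ]] [[345.32882161 183.57816404]]
0.0725 [0.52129965 0.14574805] [[304.92324061 189.13398805]] [[343.59832768 187.41918297]]
[[249 249 252 248 218 144 113 112 116 114 114 110 110 111 120 133 165 186
  208 222]
 [249 249 250 233 174 125 110 110 109 113 112 113 117 110 112 112 117 123
  131 149]
 [250 249 235 181 134 113 106 102  89  90  97 107 115 111 110 116 113 110
  113 109]
 [251 250 225 153 115  98  87  76  72  72  79  78  93 105 110 111 117 115
  117 111]
 [250 250 213 141 101  77  72  66  68  70  67  68  71  89 109 113 110 116
  119 112]
 [252 236 177 115  86  72  68  71  69  70  70  77  69  73 100 112 115 115
  120 114]
 [250 215 144  99  73  68  69  76  72  76  78  76  79  70  84 107 116 117
  116 105]
 [235 177 123  91  69  67  73  78  74  75  75  79  80  71  81 104 116 120
  111 104]
 [216 141 101  75  65  66  76  70  75  73  76  79  80  74  77 107 116 116
  115 107]
 [171 115  76  72  65  69  77  80  79  78  79  83  79  70  92 107 117 120
  108 108]
 [137  98  75  74  61  69  69  72  78  83  80  81  71  71 103 118 118 114
  108 116]
 [107  78  72  70  63  66  70  74  73  80  79  73  70  83 103 116 119 115
  113 112]
 [ 92  77  75  74  63  66  58  56  72  65  62  64  78  95 114 122 112 108
  113 116]
 [ 89  75  74  81  82  78  72  62  61  63  67  71  93 111 118 120 108 106
  113 113]
 [107  88  79  78  81  79  78  80  76  79  82  93 105 118 117 115 109 113
  115 117]
 [107  90  76  70  81  74  83  86  87  93 102 112 114 120 111 112 111 118
  118 119]
 [111  98  81  76  75  76  76  71  80  91 105 119 113 120 118 106 110 114
  117 121]
 [116 109  86  85  82  82  81  86  85 101 115 119 114 119 111 111 111 117
  120 122]]
```

Request:
{"api": "apply_moves", "payload": {"deltas": [[0.42, -1, -2, 0, 0, 0, 0], [0.42, -1.4, -3.4, 0, 0, 0, 0], [0.42, -1.4, -3.4, 0, 0, 0, 0], [0.42, -0.95, -1.75, 0, 0, 0, 0], [0.42, 0, 0, -2, 0, 0, 0]], "force": 45}}

```text
time_s: 16.8
eef_pos: [0.5255, 0.1413, 0.1312]
eef_rot: [-179.8, -0.2, -23.0]
wrist_force: [0.4, 1.0, 0.1]
width: 0.422
gripper_force: 0.0
```

Request:
{"api": "apply_moves", "payload": {"deltas": [[0.42, 0, 0, 0, 0, 0, 0], [0.42, 0, 0, 0, 0, 0, 0], [0.42, 0, 0, 0, 0, 0, 0]]}}

```text
time_s: 17.05
eef_pos: [0.5259, 0.1439, 0.128]
eef_rot: [-180.0, -0.0, -22.9]
wrist_force: [-0.5, 0.5, 0.4]
width: 0.421
gripper_force: 0.0
```

Request:
{"api": "apply_moves", "payload": {"deltas": [[0.42, 0, 0, -1.5, 0, 0, 0], [0.42, 0, 0, -1.5, 0, 0, 0], [0.42, 0, 0, -1, 0, 0, 0], [0.42, 0, 0, -1, 0, 0, 0], [0.42, 0, 0, 0, 0, 0, 0]]}}

```text
time_s: 17.47
eef_pos: [0.5246, 0.1434, 0.0755]
eef_rot: [179.9, 0.1, -22.9]
wrist_force: [-1.1, 0.2, 0.3]
width: 0.428
gripper_force: 0.0
```

Request:
{"api": "apply_moves", "payload": {"deltas": [[0.42, 0, 0, -0.8, 0, 0, 0], [0.42, 0, 0, -0.8, 0, 0, 0], [0.42, 0, 0, -0.7, 0, 0, 0], [0.42, 0, 0, 0, 0, 0, 0], [0.42, 0, 0, 0, 0, 0, 0]]}}

```text
time_s: 17.88
eef_pos: [0.5252, 0.1433, 0.0539]
eef_rot: [180.0, 0.0, -22.9]
wrist_force: [0.6, 0.0, -0.5]
width: 0.419
gripper_force: 0.0
```

Request:
{"api": "apply_moves", "payload": {"deltas": [[0.1, 0, 0, 0, 0, 0, 0], [0.1, 0, 0, 0, 0, 0, 0], [0.1, 0, 0, 0, 0, 0, 0], [0.1, 0, 0, 0, 0, 0, 0]]}}

```text
time_s: 18.22
eef_pos: [0.5243, 0.1418, 0.0545]
eef_rot: [179.8, 0.0, -22.9]
wrist_force: [-1.2, -6.8, 3.7]
width: 0.277
gripper_force: 45.0
```

Request:
{"api": "apply_moves", "payload": {"deltas": [[0.1, 0, 0, 0, 0, 0, 0], [0.1, 0, 0, 0, 0, 0, 0]]}}

```text
time_s: 18.38
eef_pos: [0.5244, 0.1418, 0.0545]
eef_rot: [179.8, 0.0, -22.9]
wrist_force: [-0.8, -6.5, 2.2]
width: 0.277
gripper_force: 45.0
```

Request:
{"api": "apply_moves", "payload": {"deltas": [[0.1, -0.05, -0.15, 0, 0, 0, 0], [0.1, 0, 0, 0, 0, 0, 0]]}}

```text
time_s: 18.55
eef_pos: [0.5245, 0.1416, 0.0545]
eef_rot: [180.0, 0.0, -22.9]
wrist_force: [-1.8, -2.6, 1.9]
width: 0.28
gripper_force: 45.0
```

Request:
{"api": "apply_moves", "payload": {"deltas": [[0.1, 0, 0, 0.3, 0, 0, 0], [0.1, 0, 0, 0.4, 0, 0, 0], [0.1, 0, 0, 0.4, 0, 0, 0], [0.1, 0, 0, 0.4, 0, 0, 0], [0.1, 0, 0, 0, 0, 0, 0]]}}

```text
time_s: 18.97
eef_pos: [0.5244, 0.1416, 0.0696]
eef_rot: [180.0, 0.0, -22.9]
wrist_force: [-0.2, -3.4, -7.5]
width: 0.274
gripper_force: 45.0
```

Request:
{"api": "apply_moves", "payload": {"deltas": [[0.1, 0, 0, 0, 0, 0, 0]]}}

```text
time_s: 19.05
eef_pos: [0.5244, 0.1416, 0.0691]
eef_rot: [180.0, 0.0, -22.9]
wrist_force: [-0.6, -3.8, -7.7]
width: 0.277
gripper_force: 45.0
```

Request:
{"api": "apply_moves", "payload": {"deltas": [[0.1, -0.5, 0.21, 0, 0, 0, 0], [0.1, -0.8, 0.34, 0, 0, 0, 0], [0.1, -0.9, 0.38, 0, 0, 0, 0], [0.1, -0.9, 0.38, 0, 0, 0, 0], [0.1, -0.7, 0.3, 0, 0, 0, 0]]}}

```text
time_s: 19.47
eef_pos: [0.4863, 0.1579, 0.069]
eef_rot: [180.0, -0.0, -22.9]
wrist_force: [1.5, -5.2, -8.3]
width: 0.275
gripper_force: 45.0
```

Request:
{"api": "apply_moves", "payload": {"deltas": [[0.1, -0.35, 0.15, 0, 0, 0, 0], [0.1, 0, 0, 0, 0, 0, 0], [0.1, 0, 0, 0, 0, 0, 0], [0.1, 0, 0, 0, 0, 0, 0]]}}

```text
time_s: 19.8
eef_pos: [0.4826, 0.1594, 0.0688]
eef_rot: [179.9, 0.1, -22.9]
wrist_force: [-3.3, -2.6, -8.3]
width: 0.275
gripper_force: 45.0
```

Request:
{"api": "apply_moves", "payload": {"deltas": [[0.1, 0, 0, -0.3, 0, 0, 0], [0.1, 0, 0, -0.3, 0, 0, 0], [0.1, 0, 0, 0, 0, 0, 0]]}}

```text
time_s: 20.05
eef_pos: [0.4831, 0.1593, 0.0626]
eef_rot: [179.9, 0.0, -23.0]
wrist_force: [-3.7, -2.9, -5.7]
width: 0.278
gripper_force: 45.0
```

Request:
{"api": "apply_moves", "payload": {"deltas": [[0.1, 0, 0, -0.2, 0, 0, 0], [0.1, 0, 0, -0.2, 0, 0, 0], [0.1, 0, 0, 0, 0, 0, 0]]}}

```text
time_s: 20.3
eef_pos: [0.4832, 0.1592, 0.0589]
eef_rot: [179.9, 0.0, -22.9]
wrist_force: [-3.8, -3.2, -4.9]
width: 0.274
gripper_force: 45.0
```

Request:
{"api": "apply_moves", "payload": {"deltas": [[0.1, 0, 0, -0.2, 0, 0, 0], [0.1, 0, 0, -0.2, 0, 0, 0], [0.1, 0, 0, -0.1, 0, 0, 0], [0.1, 0, 0, 0, 0, 0, 0]]}}

```text
time_s: 20.63
eef_pos: [0.4835, 0.1592, 0.0546]
eef_rot: [180.0, -0.0, -22.9]
wrist_force: [-2.9, -4.9, -3.3]
width: 0.278
gripper_force: 45.0
```

Request:
{"api": "apply_moves", "payload": {"deltas": [[0.1, 0, 0, -0.1, 0, 0, 0], [0.1, 0, 0, 0, 0, 0, 0], [0.1, 0, 0, 0, 0, 0, 0]]}}

```text
time_s: 20.88
eef_pos: [0.484, 0.1591, 0.0545]
eef_rot: [180.0, -0.1, -22.9]
wrist_force: [-4.1, -7.2, 4.5]
width: 0.279
gripper_force: 45.0
```

Request:
{"api": "apply_moves", "payload": {"deltas": [[0.1, 0, 0, -0.1, 0, 0, 0], [0.1, 0, 0, 0, 0, 0, 0], [0.1, 0, 0, 0, 0, 0, 0]]}}

```text
time_s: 21.13
eef_pos: [0.4846, 0.159, 0.0543]
eef_rot: [-180.0, -0.1, -22.9]
wrist_force: [-5.1, -8.8, 12.2]
width: 0.276
gripper_force: 45.0
```

Request:
{"api": "apply_moves", "payload": {"deltas": [[0.1, 0, 0, 0.08, 0, 0, 0], [0.1, 0, 0, 0, 0, 0, 0], [0.1, 0, 0, 0, 0, 0, 0]]}}

```text
time_s: 21.38
eef_pos: [0.4844, 0.159, 0.0545]
eef_rot: [-180.0, -0.1, -22.9]
wrist_force: [-3.2, -7.9, 3.7]
width: 0.273
gripper_force: 45.0
```

Run:
```python
from h import *
s=vision.read_camera('side');o=status.observe();print(o['eef_pos'],o['wrist_force'],o['gripper_force'])
cv2.imwrite('pics/h1.png',cv2.resize(s[150:250,250:400],(800,533),interpolation=3)[:,:,::-1])
```

```text
[0.48446129 0.15900026 0.05447455] [-3.19611598 -7.87435897  3.53155677] 45.00130813874421
```

View pics/h1.png

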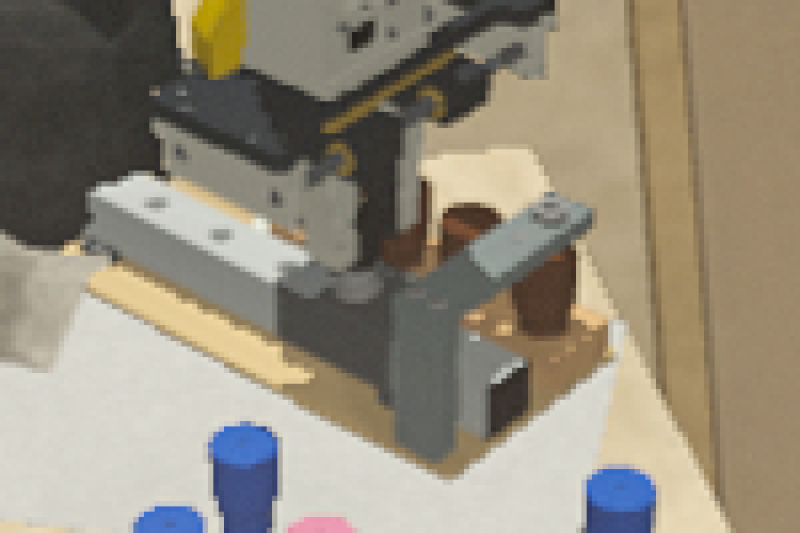

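The carriage has moved one step: the foot in pocket 3 stands under the bush at (545,290). The knob is gripped at (340,250) and the pin is home.

```bash
python3 -c "
from plant import job;print(job.job_done())"
```

```text
the job is handed in; nothing more can be done
None
```

Job handed in: spare feet stand in pockets 1 and 2, the carriage is one hole further towards the guide arm, and by height and force readings the pin is fully home with the knob still gripped.

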